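# Pack the spice box from the carousel

### The job

Pack every small spice tin from the carousel's rear bay, the one under the hood, into the spice box: turn the carousel half a turn, so that it settles home with that bay facing out, swing the box's top tray up and back until it rests open, and stand the tins upright in the compartment underneath. Then lower the tray fully home under control, without letting it slam, and turn the carousel back to where it was. The food tin stays on the carousel, and the other things on the table are left alone.

Things in the scene. Friction and masses are not known exactly. Their poses are not given: they have to be found in the camera images.
- spice_box: fixed pale wooden box, 138 (x) x 212 (y) x 75 mm high: an open compartment, 128 x 202 mm inside, floor 5 mm above the table, under a swing tray. Origin: centre of its underside on the table; x points away from the robot (the way the tray swings), z up. Steel arms stand 6 mm proud of both y ends.
- tray_arms (a joint): angle q of the tray's two pairs of 110 mm swing arms: 0 = tray home on the box, grows as it swings up and back to a stop at 1.92 (open). No spring: past q = 0.61 its weight carries it open and holds it there, below that it falls shut if let go (lightly damped). The arms lean 0.611 rad towards box -x when closed. Tray 134 x 212 x 40 mm, 0.25 kg, underside 77 mm above the table when closed.
- tray_handle (a point): grip point of the handle, an upright board mid-tray, 14 mm thick along box x, 80 mm long along box y; its top 16 mm above, the tray rim 26 mm below this point. The tray stays level: at joint angle q it has moved from closed by 0.110*(sin(q-0.611)+sin(0.611)) m along box x and 0.110*(cos(q-0.611)-cos(0.611)) m up (169 mm back and 62 mm down when open).
- carousel: fixed foot and hood of the wooden spice carousel. Origin: on the table under the turning axis; z up; y points to the open side (towards the spice box), -y to the hood. The hood is a roof 220 mm wide (x), from y = -30 to -135 mm, underside 95 and top 103 mm above the table, with a back panel at y = -130 mm.
- turntable (a joint): angle of the turntable (disc 240 mm across, floor 22 mm above the table, rim 8 mm higher), counter-clockwise from above positive; 0 at the start, pi after half a turn, stops just past both. A detent draws it home to the nearer of 0 and pi; turning takes about 2 N at the post. A wall 28 mm high, 8 mm thick parts the disc into two half-round bays; at 0 the food tin's bay faces the open side.
- turn_post (a point): grip point of the upright steel turning post, 14 mm thick and round, fixed on the turntable 100 mm from the axis; the post's top is 10 mm above this point, which is 94 mm above the table. It stands on the carousel's +x side at angle 0 and goes round over the open (+y) side to the -x side at pi.
- pot1_center (a point): spice tin to be packed (some may be absent: None): plain round metal tin, 44 mm across, 42 mm tall, about 0.09 kg; this point is its centre, half-way up, z along its axis. At the start the tins stand in the rear bay under the hood, centres about 86 mm from the axis and about 53 mm apart.
- pot2_center (a point): spice tin to be packed (some may be absent: None): plain round metal tin, 44 mm across, 42 mm tall, about 0.09 kg; this point is its centre, half-way up, z along its axis. At the start the tins stand in the rear bay under the hood, centres about 86 mm from the axis and about 53 mm apart.
- pot3_center (a point): spice tin to be packed (some may be absent: None): plain round metal tin, 44 mm across, 42 mm tall, about 0.09 kg; this point is its centre, half-way up, z along its axis. At the start the tins stand in the rear bay under the hood, centres about 86 mm from the axis and about 53 mm apart.
- pot4_center (a point): spice tin to be packed (some may be absent: None): plain round metal tin, 44 mm across, 42 mm tall, about 0.09 kg; this point is its centre, half-way up, z along its axis. At the start the tins stand in the rear bay under the hood, centres about 86 mm from the axis and about 53 mm apart.
- food_tin: larger food tin with a paper label, 75 mm across, 58 mm high, standing in the bay that faces out; it rides along and stays there. Origin: centre of its underside.
- gold_jar: bystander: spice jar with a mustard-yellow lid on the table between the carousel and the box, 42 x 96 mm; origin at the centre of its underside
- mug: bystander: mug, 101 mm high; origin at the centre of its underside
- squat_jar: bystander: squat jar with a black lid, 76 mm across, 98 mm high; origin at the centre of its underside
- sauce_bottle: bystander: bottle, 64 mm across, 191 mm high; origin at the centre of its underside

How it is judged:
On the way, in this order (a step that is already met when the one before it is completed fails the run):
1. the tray is swung fully open and the carousel is turned half a turn to its detent (value of joint tray_arms above 1.78 rad and value of joint turntable above 3.02159 rad), for 0.2 s.
2. every spice tin of the rear bay stands upright in the compartment, the tray still open (x of pot1_center in the frame of spice_box between -0.066 and 0.066 m and y of pot1_center in the frame of spice_box between -0.103 and 0.103 m and z of each of pot1_center, pot2_center, pot3_center, pot4_center in the frame of spice_box below 0.04 m and angle between each of pot1_center, pot2_center, pot3_center, pot4_center's own z axis and vertical below 0.2 rad and x of pot2_center in the frame of spice_box between -0.066 and 0.066 m and y of pot2_center in the frame of spice_box between -0.103 and 0.103 m and x of pot3_center in the frame of spice_box between -0.066 and 0.066 m and y of pot3_center in the frame of spice_box between -0.103 and 0.103 m and x of pot4_center in the frame of spice_box between -0.066 and 0.066 m and y of pot4_center in the frame of spice_box between -0.103 and 0.103 m and value of joint tray_arms above 1.4 rad), for 0.2 s.
At the end, for the whole second after the job is handed in: every spice tin present stands upright (within 0.2 rad) inside the compartment; tray home (joint under 0.06 rad); carousel back within 0.12 rad of its starting detent and still; the food tin upright on the carousel in the bay facing out (x of pot1_center in the frame of spice_box between -0.066 and 0.066 m and y of pot1_center in the frame of spice_box between -0.103 and 0.103 m and z of each of pot1_center, pot2_center, pot3_center, pot4_center in the frame of spice_box below 0.04 m and angle between each of pot1_center, pot2_center, pot3_center, pot4_center, food_tin's own z axis and vertical below 0.2 rad and x of pot2_center in the frame of spice_box between -0.066 and 0.066 m and y of pot2_center in the frame of spice_box between -0.103 and 0.103 m and x of pot3_center in the frame of spice_box between -0.066 and 0.066 m and y of pot3_center in the frame of spice_box between -0.103 and 0.103 m and x of pot4_center in the frame of spice_box between -0.066 and 0.066 m and y of pot4_center in the frame of spice_box between -0.103 and 0.103 m and horizontal distance between food_tin and carousel below 0.115 m and height (world z) of food_tin above 0.015 m and y of food_tin in the frame of carousel above 0.015 m and value of joint tray_arms below 0.06 rad and value of joint turntable between -0.12 and 0.12 rad and velocity of joint turntable between -0.1 and 0.1 rad/s); the robot touches nothing.
It fails at once if the tray is let slam (it comes home or falls faster than 2.2 rad/s) (velocity of joint tray_arms below -2.2 rad/s).
It fails at once if the food tin is tipped over or taken off the carousel (angle between food_tin's own z axis and vertical above 0.6 rad or horizontal distance between food_tin and carousel above 0.13 m or height (world z) of food_tin above 0.06 m).
It fails at once if another thing on the table (yellow-lidded spice jar, mug, squat jar, sauce bottle) is moved more than 3 cm (distance of any of gold_jar, mug, squat_jar, sauce_bottle from where it was at the start of the episode above 0.03 m).
Of pot1, pot2, pot3, pot4 only 2 to 4 are there at a start; the rules pass over those that are not, and their reading is None.
At some moment in a run one of pot1, pot2, pot3, pot4 may be knocked a few centimetres aside while the robot is not near it.
It also fails if it takes over 210 s, if anything falls off the work surface, if the arm or the gripper's body presses on something with over 40 N, if the wrist force passes 120 N, or if a joint passes its speed limit or range.

### The arm

A 7-joint arm with a two-finger parallel gripper is mounted at the origin on the work surface; the furniture and walls round the work are solid. World frame = base frame: x ahead of the robot, y to its left, z up, the work surface at z = 0. Lengths are in m, angles in rad, forces in N, time in s.
With the tool pointing down it reaches from about 0.4 to 0.9 m from the base axis. Payload 5.6 kg.
Tool frame: the origin (TCP) lies midway between the tips of the shut fingers; the grasp point (between the pads) lies 19 mm behind it; z points along the fingers, y is the line along which they close (so a half turn about z gives the same grasp; the last joint's range is limited). The gripper opens to 92 mm and grips with 3 to 60 N. Pads are 20 mm wide; open, the fingers measure 128 mm over their backs; the gripper's body (75 mm by 189 mm) begins 69 mm behind the grasp point.
Start: joints at [-1.279, 0.468, -0.012, 1.603, 0.006, 1.071, -0.056], TCP at [0.214, 0.614, 0.215] pointing down, gripper open.
Joint ranges: [-2.53, 2.53], [-0.31, 2.02], [-1.57, 1.55], [0.28, 2.44], [-1.29, 4.43], [0.15, 1.84], [-2.92, 2.92]. Speed limits (rad/s): [2.57, 2.57, 3.14, 3.14, 3.14, 3.14, 3.14].

### API

Orientations are given as a 3x3 rotation matrix whose columns are the frame's x, y, z axes.
In Python, from station import env, effector, solver, viewer, workorder, search_frame, tip_of gives the robot as it stands. Calls block until the motion is done:
- env.reach(position, orientation): joint-space move of the TCP to a pose.
- env.movel(position, frame=None, rate=0.15): straight line of the TCP; frame=None keeps the orientation; rate is the mean speed in m/s.
- env.goto_joints(angles): joint-space move.
- effector.release() and effector.grasp(squeeze=None): open the fingers fully, or close them until they stop; squeeze is the grip in N (None keeps the last).
- env.pause(seconds).
- solver.inverse_kinematics(position, orientation): joint angles nearest the present ones, or None.
- env.sense(): the state.
- viewer.read_camera(name): name is "scene" or "top" or "wrist"; returns (picture, depth): 384x512x3 uint8, red, green, blue; 384x512 float32, m along the optical axis (not along the pixel's ray), 0 where there is no reading.
- viewer.camera_info(name): a dict with "intrinsics" (3x3 intrinsics, pixels), "dist_coeffs" ([k1, k2, p1, p2, k3] as OpenCV has them; the pictures are not rectified), "eye" and "rotation" of the camera in the world; the wrist camera has in their place "T_tool_cam" (4x4, takes a point from camera to tool coordinates, whose origin is the TCP and whose axes are the flange's). Camera axes: x right, y up, looking along -z (the intrinsics and any distortion apply to the point x, -y, -z); pixel columns grow to the right and rows downward; lengths in m; the calibration is good to about 2 mm. A picture is of the moment at which its call begins: read the wrist's pose just before it. camera_info takes no time and is no camera call.
A pose or a line that the arm cannot do raises env.PlanningError and nothing moves.
- workorder.finish_job(): hands the job in; it is judged then, once.
Trained networks look in the newest picture that a camera, given by its name, has taken for a name from the list of things; names that differ only in an ending like _2 or _b are one class to them, and where a whole thing is asked for, a point or a joint stands for the part that bears it (a point fixed in the world has none). Each returns a list of dicts, best first, with "score" (0 to 1); they miss things now and then, are a little off and sometimes report something else, mostly with a low value. They report only what shows in the picture. A call takes as long as a camera call.
- search_frame(camera, name): "at" ([x, y, z] in m, in world coordinates, good to about 4 mm: the middle of the surface that is visible of it).
- tip_of(camera, name): "at" ([x, y, z] in m, in world coordinates, good to about 4 mm: a listed point, or the origin of a listed thing).
The state is a dict: "t": time; "joint_positions": joint angles; "joint_velocities": joint speeds; "tau": joint torques, N m; "ee_pos": TCP position; "tcp_rot": TCP orientation; "wrist_force": force on the tool from outside, world axes, zero at the start; "moment": the same for the moment, N m; "gripper_width": finger opening in m; "grasp_force": force on a finger pad.
Only numpy, scipy, OpenCV 4.12 (cv2) and the standard library are available. Lean on these libraries where they do the work, as an engineer would, in place of code of your own. Each camera call takes 0.05 s, during which the arm holds its last target. There are 200 camera calls.

## Working session

There is one attempt and no reset: what is moved stays moved. The work goes in short steps, each a Python script; the robot and the scene stay as the last script left them, time stands still between calls to the robot, and variables do not carry over. Pictures are saved under pics/ and viewed, at most 14 in all, crops included, and the job is handed in when it is done.

```bash
ls; mkdir -p pics; cat > h.py <<'E'
import numpy as np, cv2
from station import env, effector, solver, viewer, workorder, search_frame, tip_of
def snap(cam,fn=None):
    im,d=viewer.read_camera(cam)
    if fn: cv2.imwrite('pics/'+fn,cv2.cvtColor(im,cv2.COLOR_RGB2BGR))
    return im,d
def cloud(cam,d,pose=None):
    """world xyz for every pixel (NaN where no depth)"""
    c=viewer.camera_info(cam); K=np.array(c["intrinsics"]); D=np.array(c["dist_coeffs"],float)
    h,w=d.shape; u,v=np.meshgrid(np.arange(w),np.arange(h))
    p=cv2.undistortPoints(np.stack([u,v],-1).reshape(-1,1,2).astype(np.float64),K,D).reshape(h,w,2)
    z=np.where(d>0,d,np.nan); P=np.stack([p[...,0]*z,-p[...,1]*z,-z],-1)
    if cam=="wrist":
        T=np.array(c["T_tool_cam"]); P=P@T[:3,:3].T+T[:3,3]; return P@pose[1].T+pose[0]
    return P@np.array(c["rotation"]).T+np.array(c["eye"])
def down(a):
    """tool down, closing line (tool y) at world angle a"""
    y=np.array([np.cos(a),np.sin(a),0]); z=np.array([0,0,-1.]); return np.stack([np.cross(y,z),y,z],1)
def st():
    s=env.sense(); return s,(np.array(s["ee_pos"]),np.array(s["tcp_rot"]))
E
cat > a.py <<'E'
from h import *
s,p=st(); print(s)
for cam in ("top","scene"):
    im,d=snap(cam,cam+"1.png"); c=viewer.camera_info(cam); print(cam,c["eye"])
    for n in ["spice_box","tray_handle","carousel","turn_post","food_tin","gold_jar","mug","squat_jar","sauce_bottle","pot1_center"]:
        print(n,[(np.round(r["at"],3).tolist(),round(r["score"],2)) for r in tip_of(cam,n)[:4]])
    np.save(cam+"1.npy",cloud(cam,d))
E
python3 a.py
```

```text
pics
{'t': 0.0, 'joint_positions': array([-1.27901246,  0.46837386, -0.01157445,  1.60360154,  0.00598916,
        1.07139978, -0.05629667]), 'joint_velocities': array([-2.26906096e-04,  3.27375626e-05,  9.42017208e-06, -4.72235377e-04,
       -9.85298190e-04, -2.91595893e-04, -7.22096974e-05]), 'tau': array([-6.82355335e-06, -5.20563841e+01, -1.27531783e-02, -2.43750662e+01,
       -5.67148626e-02,  1.72279141e-02,  1.61615549e-04]), 'ee_pos': array([0.21345854, 0.61334318, 0.21365163]), 'tcp_rot': array([[-9.44451379e-01,  3.28650858e-01, -4.54107392e-04],
       [ 3.28651148e-01,  9.44449878e-01, -1.68827559e-03],
       [-1.25971550e-04, -1.74373712e-03, -9.99998472e-01]]), 'wrist_force': array([-1.27158104,  0.19439382, -0.53576234]), 'moment': array([-0.00992841,  0.00823954,  0.03805163]), 'grasp_force': 0.0, 'gripper_width': 0.09188677409495308}
top [-0.38652175 -0.29163174  1.89037346]
spice_box [([0.462, 0.146, -0.001], 0.76)]
tray_handle [([0.459, 0.146, 0.142], 0.94), ([0.536, -0.276, 0.096], 0.43)]
carousel [([0.434, -0.28, -0.0], 0.62)]
turn_post [([0.531, -0.271, 0.094
[... 373 characters left out ...]
32, 0.042], 0.58)]
scene [-0.39474467  0.87853463  0.97959477]
spice_box [([0.459, 0.146, 0.0], 0.6), ([0.368, -0.335, 0.041], 0.3)]
tray_handle [([0.464, 0.146, 0.143], 0.95), ([0.534, -0.274, 0.096], 0.71), ([0.417, -0.098, -0.002], 0.34)]
carousel [([0.435, -0.282, -0.001], 0.78), ([0.518, -0.533, -0.0], 0.54)]
turn_post [([0.535, -0.274, 0.096], 0.96)]
food_tin [([0.467, -0.358, 0.042], 0.72)]
gold_jar [([0.415, -0.095, 0.0], 0.74), ([0.463, 0.143, -0.002], 0.24)]
mug [([0.527, 0.373, -0.002], 0.59), ([0.367, -0.335, 0.041], 0.21)]
squat_jar [([0.363, 0.347, 0.0], 0.7)]
sauce_bottle [([0.52, -0.532, 0.004], 0.62)]
pot1_center [([0.365, -0.335, 0.039], 0.71), ([0.461, 0.151, 0.145], 0.2)]
```

View pics/top1.png

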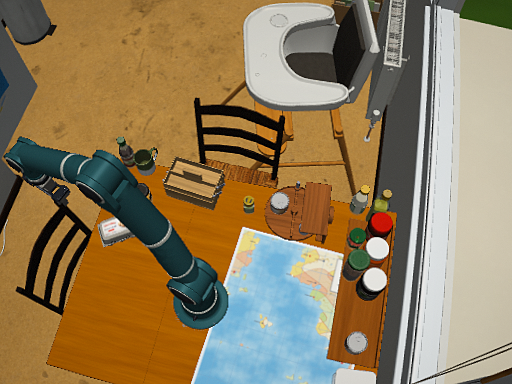

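View pics/scene1.png

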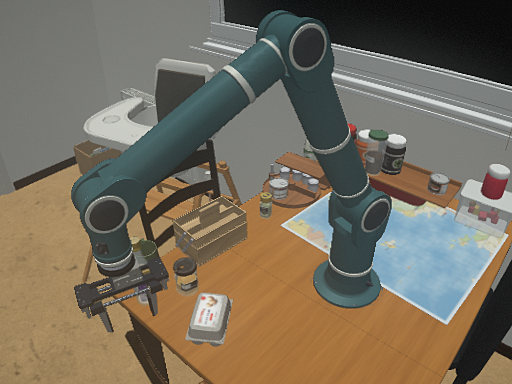

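```bash
cat > b.py <<'E'
from h import *
P=np.load('top1.npy').reshape(-1,3);S=np.load('scene1.npy').reshape(-1,3)
for nm,c in(("top",P),("scene",S)):
    m=(c[:,2]>.132)&(c[:,2]<.165)&(abs(c[:,0]-.46)<.08)&(abs(c[:,1]-.146)<.12); q=c[m]; print(nm,"handle",len(q),q.min(0),q.max(0),np.median(q,0))
    if len(q)>5: print(cv2.minAreaRect(q[:,:2].astype(np.float32)*1000))
    m=(c[:,2]>.108)&(c[:,2]<.122)&(abs(c[:,0]-.46)<.11)&(abs(c[:,1]-.146)<.15); q=c[m]
    if len(q)>5: print("rim",len(q),cv2.minAreaRect(q[:,:2].astype(np.float32)*1000))
    m=(c[:,2]>.06)&(c[:,2]<.115)&(np.hypot(c[:,0]-.534,c[:,1]+.274)<.03); q=c[m]; print("post",len(q),q.mean(0),q.max(0))
    m=(c[:,2]>.096)&(c[:,2]<.11)&(np.hypot(c[:,0]-.44,c[:,1]+.36)<.15)&(c[:,1]<-.3); q=c[m]
    print("hood",len(q),cv2.minAreaRect(q[:,:2].astype(np.float32)*1000),np.median(q[:,2]))
    m=(c[:,2]>.07)&(c[:,2]<.092)&(np.hypot(c[:,0]-.45,c[:,1]+.213)<.06); q=c[m]
    if len(q)>5: print("foodtin top",len(q),cv2.minEnclosingCircle(q[:,:2].astype(np.float32)*1000),np.median(q[:,2]))
E
python3 b.py
```

```text
top handle 100 [0.44792086 0.10795651 0.13208877] [0.47743859 0.18436652 0.16484034] [0.45687998 0.14579328 0.1521944 ]
((460.04815673828125, 146.16046142578125), (78.01697540283203, 22.738319396972656), 80.07892608642578)
rim 328 ((460.921630859375, 146.6351318359375), (224.0930938720703, 139.90579223632812), 83.75928497314453)
post 32 [ 0.53105277 -0.2727776   0.08499137] [ 0.53943093 -0.26058606  0.1110907 ]
hood 1184 ((440.410888671875, -361.07440185546875), (225.7657928466797, 106.35658264160156), 3.7593936920166016) 0.10322009950658306
foodtin top 255 ((450.8342590332031, -212.90234375), 41.06894302368164) 0.07844521421280537
scene handle 179 [0.44535585 0.10776747 0.13224084] [0.46853555 0.18813033 0.16216869] [0.4547637  0.15248876 0.14895965]
((456.65020751953125, 148.03921508789062), (81.26087188720703, 15.201136589050293), 82.90985870361328)
rim 528 ((458.7720031738281, 148.53518676757812), (229.9486846923828, 142.08265686035156), 82.64432525634766)
post 38 [ 0.53043767 -0.27208829  0.08257959] [ 0.54026151 -0.25956384  0.1064337 ]
hood 644 ((438.9669189453125, -360.4124450683594), (220.8585968017578, 113.02161407470703), 3.6452558040618896) 0.10281911982196418
foodtin top 196 ((451.401611328125, -212.585693359375), 41.88817596435547) 0.07677653449597499
```

Top view: the box is at about (193,182), the gold jar at (249,203), the food tin at (280,203), the post at (297,186) and the hood at (318,205). These agree with the cloud and network positions. I'll start with the tray.

```bash
cat >> h.py <<'E'
YB=-0.115; BX=np.array([np.cos(YB),np.sin(YB),0]); BY=np.array([-BX[1],BX[0],0]); UZ=np.array([0,0,1.])
YC=0.065; C0=np.array([.4345,-.280,0])
def off(q): return BX*.110*(np.sin(q-.611)+np.sin(.611))+UZ*.110*(np.cos(q-.611)-np.cos(.611))
def go(p,a):
    """joint move to tool-down pose; of the two equal grasps take the one with less wrist turn"""
    j0=np.array(env.sense()["joint_positions"]); best=None
    for k in(0,np.pi):
        j=solver.inverse_kinematics(p,down(a+k))
        if j is not None and (best is None or np.abs(np.array(j)-j0).max()<best[0]): best=(np.abs(np.array(j)-j0).max(),j,a+k)
    if best is None: raise env.PlanningError(f"no ik {p} {a}")
    env.goto_joints(best[1]); return best[2]
E
cat > c.py <<'E'
from h import *
print(go([.459,.146,.30],YB))
s,p=st(); im,d=snap("wrist","w1.png"); P=cloud("wrist",d,p).reshape(-1,3)
c=P[np.isfinite(P[:,2])]
for lo,hi,n in((.148,.17,"handle"),(.110,.122,"rim")):
    m=(c[:,2]>lo)&(c[:,2]<hi)&(abs(c[:,0]-.46)<.12)&(abs(c[:,1]-.146)<.14); q=c[m]
    print(n,len(q),cv2.minAreaRect(q[:,:2].astype(np.float32)*1000) if len(q)>5 else 0,np.median(q,0))
print(tip_of("wrist","tray_handle")[:2],tip_of("wrist","spice_box")[:2],s["joint_positions"],s["t"])
E
python3 c.py
```

```text
-0.115
handle 857 ((462.55523681640625, 146.99032592773438), (78.14328002929688, 13.83261775970459), 83.35745239257812) [0.46248978 0.14929143 0.15928143]
rim 2709 ((462.25787353515625, 145.59750366210938), (226.56922912597656, 135.05828857421875), 83.59439849853516) [0.46491624 0.16641114 0.11736109]
[{'at': [0.4656, 0.146, 0.1393], 'score': 0.74}] [{'at': [0.4606, 0.1468, 0.0063], 'score': 0.95}, {'at': [0.4488, -0.2195, 0.0189], 'score': 0.19}] [-0.84328908  0.08281698  0.49811997  1.92479228 -0.04320316  1.14487857
 -0.44092306] 3.0333
```

View pics/w1.png

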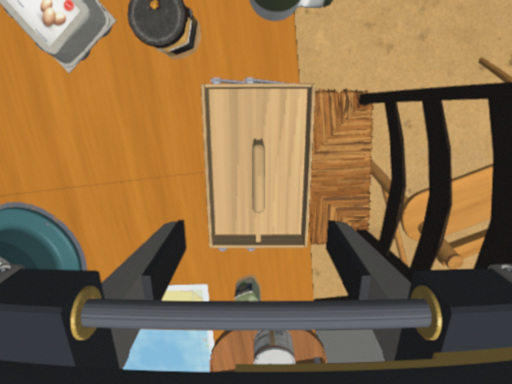

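The wrist view shows the tray squarely below, with the handle at about (258,175). Cloud size and height match the specification, so I'll open it.

```bash
cat >> h.py <<'E'
B0=np.array([.462,.1465,0]); H0=B0+UZ*.143
E
cat > d.py <<'E'
from h import *
tcp=H0-UZ*.017   # grasp 2 mm high
env.movel(tcp,rate=.12); effector.grasp(25)
s,_=st(); print("w",s["gripper_width"],s["ee_pos"],s["wrist_force"])
base=np.array(s["ee_pos"])
for q in np.linspace(0,1.92,17)[1:]:
    env.movel(base+off(q),rate=.08); s,_=st(); print(round(q,2),np.round(s["wrist_force"],1),round(s["gripper_width"],4))
effector.release(); env.pause(.3); s,p=st(); print(s["ee_pos"],base+off(1.92),s["t"])
env.movel(p[0]+UZ*.14,rate=.15)
go([.46,.10,.33],YB)
im,d=snap("wrist","w2.png"); print(tip_of("wrist","tray_handle")[:2])
E
python3 d.py
```

```text
w 0.01377764626650809 [0.4614485  0.14653167 0.12581719] [-1.4338951  -0.3941362   0.19031374]
0.12 [-1.5  0.4 -1.2] 0.0137
0.24 [-1.3  1.6  0.2] 0.0138
0.36 [-0.9  2.1  0.7] 0.0136
0.48 [-0.5  0.8  0.1] 0.0141
0.6 [0.6 2.1 0.4] 0.014
0.72 [1.1 3.  0.7] 0.0141
0.84 [1.9 4.4 0.6] 0.0139
0.96 [1.3 4.9 0.3] 0.0141
1.08 [1.2 4.8 0.2] 0.014
1.2 [ 2.7  5.  -1. ] 0.0138
1.32 [ 2.   6.3 -0.5] 0.0137
1.44 [ 1.5  5.9 -1.7] 0.0138
1.56 [ 2.4  5.8 -2.2] 0.0139
1.68 [ 3.1  6.8 -1.5] 0.0137
1.8 [ 1.7  5.8 -2.5] 0.0141
1.92 [-2.2  5.5  2.5] 0.014
[0.62967354 0.12708723 0.06418072] [0.62968733 0.12709846 0.06418874] 12.5083
[{'at': [0.6338, 0.1274, 0.0796], 'score': 0.9}, {'at': [0.3627, 0.3413, 0.0011], 'score': 0.65}]
```

View pics/w2.png

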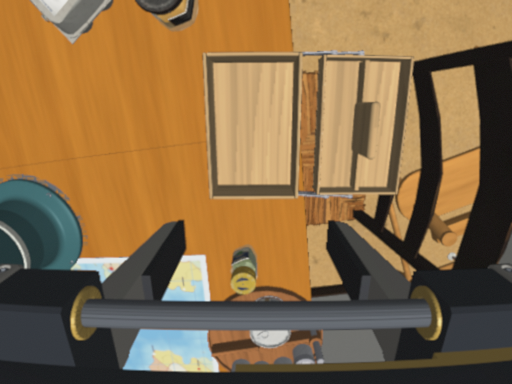

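Tray is open and the compartment at (252,125) is empty. Next, the post.

```bash
cat > e.py <<'E'
from h import *
print(go([.50,-.30,.30],YC))
s,p=st(); im,d=snap("wrist","w3.png"); c=cloud("wrist",d,p).reshape(-1,3); c=c[np.isfinite(c[:,2])]
m=(c[:,2]>.08)&(c[:,2]<.112)&(np.hypot(c[:,0]-.534,c[:,1]+.274)<.03); q=c[m]
m=q[:,2]>.098; print("post",len(q),q[m].mean(0),q[m].min(0),q[m].max(0))
print(tip_of("wrist","turn_post")[:2],tip_of("wrist","carousel")[:1],tip_of("wrist","gold_jar")[:1])
m=(c[:,2]>.096)&(c[:,2]<.11)&(abs(c[:,0]-.44)<.14)&(c[:,1]<-.3)&(c[:,1]>-.43); q=c[m]; print("hood",len(q),cv2.minAreaRect(q[:,:2].astype(np.float32)*1000))
m=(c[:,2]>.024)&(c[:,2]<.034)&(np.hypot(c[:,0]-.4345,c[:,1]+.28)<.14); q=c[m]; r=np.hypot(*(q[:,:2]-C0[:2]).T); q=q[r>.105]
A=np.c_[2*q[:,:2],np.ones(len(q))]; x=np.linalg.lstsq(A,(q[:,:2]**2).sum(1),rcond=None)[0]; print("rim",len(q),x[:2],np.sqrt(x[2]+x[0]**2+x[1]**2))
for t in np.linspace(0,np.pi,7):
    P=C0+[.1*np.cos(YC+t),.1*np.sin(YC+t),.077]; print([solver.inverse_kinematics(P,down(YC+k)) is not None for k in(0,np.pi)],end=' ')
E
python3 e.py
```

```text
0.065
post 121 [ 0.53518883 -0.27301778  0.10419668] [ 0.52877718 -0.30378254  0.09801063] [ 0.54140407 -0.26503485  0.10659144]
[{'at': [0.531, -0.2705, 0.0958], 'score': 0.6}] [{'at': [0.4347, -0.2778, 0.0033], 'score': 0.91}] [{'at': [0.4191, -0.0957, 0.0013], 'score': 0.82}]
hood 10754 ((441.9221496582031, -362.15460205078125), (219.1275177001953, 105.56783294677734), 3.7888522148132324)
rim 1490 [ 0.4360623  -0.27977263] 0.11478614901323032
[True, True] [True, True] [True, True] [True, True] [True, True] [True, True] [True, True]
```

View pics/w3.png

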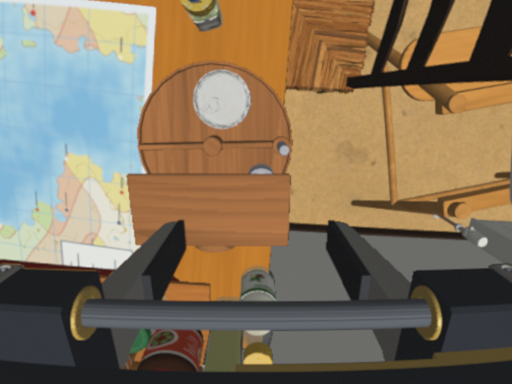

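The post's top is at pixel (284,149), world (0.5355, -0.272). The carousel centre from the rim, hood and network is about (0.4355, -0.279). Now the half turn.

```bash
sed -i 's/^YC=.*/YC=0.066; C0=np.array([.4357,-.2788,0])/' h.py; cat >> h.py <<'E'
def turn(a0,a1,n,z=.077):
    for t in np.linspace(a0,a1,n+1)[1:]:
        env.movel(C0+[.1*np.cos(YC+t),.1*np.sin(YC+t),z],rate=.08); s,_=st(); print(round(t,2),np.round(s["wrist_force"],1),round(s["gripper_width"],4))
E
cat > f.py <<'E'
from h import *
P=C0+[.1*np.cos(YC),.1*np.sin(YC),0]
go(P+UZ*.20,YC); env.movel(P+UZ*.077,rate=.12); effector.grasp(12); s,_=st(); print(s["gripper_width"],s["wrist_force"],s["ee_pos"])
turn(0,np.pi,18)
effector.release(); env.pause(.3); s,p=st(); env.movel(p[0]+UZ*.15,rate=.15)
go([.44,-.27,.32],YC)
s,p=st(); im,d=snap("wrist","w4.png"); np.save("w4.npy",cloud("wrist",d,p)); print(s["t"])
for n in("turn_post","pot1_center","food_tin","gold_jar"): print(n,[(np.round(r["at"],3),round(r["score"],2)) for r in tip_of("wrist",n)])
E
python3 f.py
```

```text
0.013542040224050393 [-1.56440831  0.25338252  1.46862801] [ 0.53499859 -0.27235606  0.07696545]
0.17 [-2.9 -1.3 -0.3] 0.0139
0.35 [-2.8 -3.9 -2.3] 0.0137
0.52 [-1.  -4.6 -4.8] 0.0134
0.7 [ 0.7 -2.  -7.1] 0.0134
0.87 [ 4.7  2.5 -7.3] 0.0141
1.05 [ 5.   5.1 -4.6] 0.0137
1.22 [ 3.7  6.6 -3.4] 0.0135
1.4 [ 2.   5.  -1.1] 0.0136
1.57 [-0.9  4.   3.2] 0.0135
1.75 [-0.8  1.4  3.4] 0.0137
1.92 [ 0.1 -1.3  4. ] 0.0135
2.09 [-1.5 -1.3  4.1] 0.0134
2.27 [-1.4 -1.2  6.2] 0.0135
2.44 [-1.1 -1.1  6.7] 0.0137
2.62 [-1.5 -0.4  4.1] 0.0134
2.79 [-0.9 -0.2  2.6] 0.0134
2.97 [-2.6 -0.5  2.3] 0.0135
3.14 [-3.3  1.   3.5] 0.0134
28.9667
turn_post [(array([ 0.334, -0.281,  0.096]), 0.58)]
pot1_center [(array([ 0.498, -0.212,  0.047]), 0.91), (array([ 0.458, -0.198,  0.047]), 0.19)]
food_tin [(array([ 0.416, -0.35 ,  0.022]), 0.88), (array([ 0.519, -0.535,  0.001]), 0.47)]
gold_jar [(array([ 0.416, -0.098,  0.001]), 0.68)]
```

View pics/w4.png

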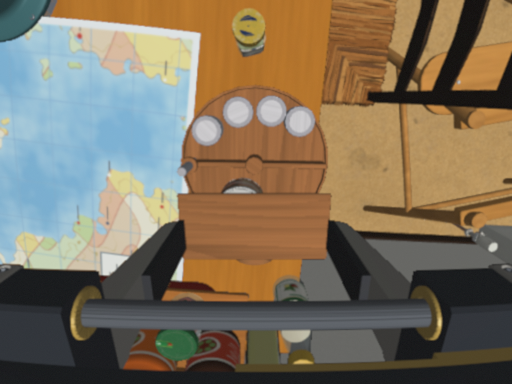

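Four tins at (206,130), (238,112), (271,110), (299,121). I'll measure them from the cloud, and plan a grasp and placement order with clearances.

```bash
cat >> h.py <<'E'
def tins(c,z,rad=.15,ctr=None,n=4):
    """tin-top centres: points near height z grouped by connected components of a 1 mm raster"""
    ctr=C0 if ctr is None else ctr; c=c.reshape(-1,3); c=c[np.isfinite(c[:,2])]
    q=c[(abs(c[:,2]-z)<.005)&(np.hypot(*(c[:,:2]-ctr[:2]).T)<rad)]
    g=np.zeros((400,400),np.uint8); ij=((q[:,:2]-ctr[:2])*1000+200).astype(int); g[ij[:,1],ij[:,0]]=255
    g=cv2.morphologyEx(g,cv2.MORPH_CLOSE,np.ones((3,3))); g=cv2.morphologyEx(g,cv2.MORPH_OPEN,np.ones((5,5)))
    out=[]
    for k in cv2.findContours(g,cv2.RETR_EXTERNAL,cv2.CHAIN_APPROX_NONE)[0]:
        if cv2.contourArea(k)<300: continue
        (x,y),r=cv2.minEnclosingCircle(k); out.append((ctr[0]+(x-200)/1000,ctr[1]+(y-200)/1000,r/1000))
    return np.array(out)
def loc(p): d=np.asarray(p)[:2]-C0[:2]; c,s=np.cos(YC),np.sin(YC); return np.array([c*d[0]+s*d[1],-s*d[0]+c*d[1]])
def gap(p,th,o,hw=.064,hh=.010):
    """distance from point o to the open-finger rectangle at p, closing line th"""
    d=np.asarray(o)-p; u=abs(d[0]*np.cos(th)+d[1]*np.sin(th))-hw; v=abs(-d[0]*np.sin(th)+d[1]*np.cos(th))-hh
    return np.hypot(max(u,0),max(v,0))
E
cat > g.py <<'E'
from h import *
from scipy.optimize import differential_evolution as DE
T=tins(np.load("w4.npy"),.064)
for t in T: l=loc(t); print(np.round(t,4),"r",np.hypot(*l).round(4),"ang",np.degrees(np.arctan2(l[1],l[0])).round(1))
def margin(v):
    P=v.reshape(4,3); m=9
    for i,(x,y,t) in enumerate(P):
        ex=.064*abs(np.sin(t))+.010*abs(np.cos(t)); ey=.064*abs(np.cos(t))+.010*abs(np.sin(t))   # t from box y
        m=min(m,.064-abs(x)-ex,.101-abs(y)-ey,.064-.022-abs(x),.101-.022-abs(y))
        for j in range(i):
            m=min(m,np.hypot(x-P[j,0],y-P[j,1])-.044, gap(P[i,:2],t+np.pi/2,P[j,:2])-.022)
    return -m
b=[(-.042,.042),(-.08,.08),(-1,1)]*4
best=min((DE(margin,b,seed=s,maxiter=600,popsize=12,tol=1e-9) for s in range(3)),key=lambda r:r.fun)
print(-best.fun,best.x.reshape(4,3).round(4).tolist())
E
python3 g.py
```

```text
[ 0.4073 -0.2025  0.022 ] r 0.0814 ang 106.6
[ 0.4762 -0.2038  0.0435] r 0.0852 ang 57.8
[ 0.3629 -0.2321  0.0219] r 0.0865 ang 143.5
0.007625082987719453 [[0.0344, -0.0073, -0.0143], [0.0084, 0.0373, -0.6798], [0.0, -0.0458, 0.9008], [-0.0344, 0.0084, -0.1003]]
```

```bash
python3 - <<'E'
s=open('h.py').read()
s=s.replace("    out=[]\n    for k in cv2","    g=cv2.copyMakeBorder(g,0,0,0,0,cv2.BORDER_CONSTANT); g=cv2.erode(g,cv2.getStructuringElement(cv2.MORPH_ELLIPSE,(25,25)))\n    out=[]\n    for k in cv2")
s=s.replace("        if cv2.contourArea(k)<300: continue\n","").replace("r/1000))","r/1000+.012))")
s+='''
SLOTS=np.array([[.0344,-.0073,-.0143],[.0084,.0373,-.6798],[0,-.0458,.9008],[-.0344,.0084,-.1003]])
def pick_plan(T):
    """(clearance, tin, local closing angle) of the best grasp among the tins T (world xy)"""
    L=[loc(t) for t in T]; jar=loc([.417,-.096]); best=(-1,)
    for i,p in enumerate(L):
        for th in np.radians(np.arange(0,180,2)):
            m=min([gap(p,th,o)-.022 for j,o in enumerate(L) if j!=i]+[gap(p,th,jar)-.021,gap(p,th,[-.1,0])-.007])
            m=min(m,p[1]-.064*np.sin(th)-.010*abs(np.cos(th))-.004)
            if m>best[0]: best=(m,i,th)
    return best
def look(fn=None):
    go([.44,-.27,.32],YC); s,p=st(); im,d=snap("wrist",fn); return tins(cloud("wrist",d,p),.064),s
def cycle(k):
    T,s=look(); print("tins",T.round(4).tolist(),"t",s["t"])
    m,i,th=pick_plan(T); t=T[i]; print("clear",round(m,4),"pick",i,np.degrees(th))
    a=go([t[0],t[1],.16],YC+th); env.movel([t[0],t[1],.037],rate=.12); effector.grasp(15); s,_=st(); print("w",s["gripper_width"],s["wrist_force"])
    if abs(s["gripper_width"]-.044)>.004: raise SystemExit("bad grasp")
    env.movel([t[0],t[1],.17],rate=.15)
    x,y,q=SLOTS[k]; P=B0+BX*x+BY*y
    go(P+UZ*.17,YB+q+np.pi/2); env.movel(P+UZ*.06,rate=.15); env.movel(P+UZ*.0215,rate=.05); s,_=st(); print("w",s["gripper_width"],"f",s["wrist_force"])
    effector.release(); env.pause(.2); env.movel(P+UZ*.17,rate=.15)
'''
open('h.py','w').write(s)
E
cat > k.py <<'E'
from h import *
T=tins(np.load("w4.npy"),.064); print(T.round(4).tolist()); m=pick_plan(T); print(m)
if len(T)!=4 or m[0]<.004: raise SystemExit
cycle(0); P=B0-BY*.09
s,p=st(); im,d=snap("wrist","w5.png"); print(tins(cloud("wrist",d,p),.047,.1,B0).round(4).tolist(), B0+BX*SLOTS[0,0]+BY*SLOTS[0,1], s["t"])
E
python3 k.py
```

```text
[[0.455, -0.1984, 0.0213], [0.4075, -0.2019, 0.0214], [0.497, -0.2101, 0.0216], [0.3626, -0.2313, 0.0208]]
(np.float64(0.011644523936601078), 1, np.float64(1.9896753472735358))
tins [[0.4555, -0.1979, 0.0216], [0.4073, -0.2025, 0.021], [0.4972, -0.2088, 0.0217], [0.3629, -0.2315, 0.0208]] t 29.4667
clear 0.0121 pick 1 116.00000000000001
w 0.04405774959307428 [ 0.09238469 -0.82815907  0.90551415]
w 0.04380347862417551 f [-0.01517952 -0.35955723 -0.92930844]
[[0.4972, 0.1339, 0.0214]] [0.49533513 0.13530093 0.        ] 38.6667
```

First tin placed within 2 mm. Continuing.

```bash
cat > l.py <<'E'
from h import *
for k in(1,2,3):
    cycle(k)
    s,p=st(); im,d=snap("wrist","w6_%d.png"%k); print("in box",tins(cloud("wrist",d,p),.047,.12,B0).round(4).tolist(),"want",(B0+BX*SLOTS[k,0]+BY*SLOTS[k,1]).round(4), s["t"])
go(B0-BY*.06-BX*.0+UZ*.33,YB); s,p=st(); im,d=snap("wrist","w7.png"); print(tins(cloud("wrist",d,p),.047,.12,B0).round(4).tolist()); print(search_frame("wrist","pot1_center"))
E
python3 l.py
```

```text
tins [[0.4556, -0.1989, 0.0213], [0.4975, -0.2109, 0.0211], [0.363, -0.2328, 0.0212]] t 40.3167
clear 0.0215 pick 2 166.0
w 0.04386790317605554 [-0.12339325 -0.61307095  1.99837247]
w 0.04356131020680477 f [-0.11002543  0.09668662 -0.01537633]
in box [[0.4745, 0.1825, 0.0217], [0.497, 0.134, 0.0216]] want [0.4746 0.1826 0.    ] 49.675
tins [[0.4557, -0.1988, 0.0212], [0.4977, -0.2108, 0.0212]] t 51.4667
clear 0.0116 pick 0 66.0
w 0.04401819338367381 [ 0.3109475  -0.10278367  0.99786906]
w 0.04367559046441104 f [-0.16754255 -0.70943626 -0.93681725]
in box [[0.474, 0.1825, 0.0215], [0.4958, 0.1342, 0.0216], [0.4565, 0.0991, 0.0216]] want [0.4567 0.101  0.    ] 60.5917
tins [[0.498, -0.2109, 0.0213]] t 62.125
clear 0.0496 pick 0 0.0
w 0.04346317451737376 [-0.68533207 -0.01903773 -0.16056355]
w 0.04371891955449092 f [-1.06615518 -0.64506972 -1.8235374 ]
in box [[0.474, 0.1828, 0.0215], [0.428, 0.1577, 0.0213], [0.4965, 0.134, 0.0215], [0.4571, 0.0986, 0.0217]] want [0.4288 0.1588 0.    ] 71.2917
[[0.4736, 0.1828, 0.0214], [0.427, 0.1575, 0.0212], [0.4965, 0.134, 0.0209], [0.4564, 0.0995, 0.0211]]
[{'at': [0.4263, 0.1593, 0.0473], 'score': 0.9}]
```

View pics/w7.png

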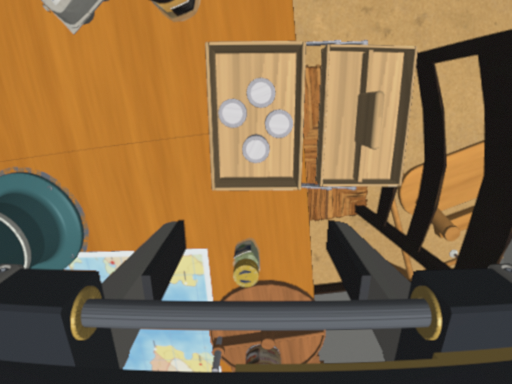

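All four tins stand in the compartment at (261,92), (232,113), (278,123), (256,148). Closing the tray under grip, then turning the carousel back.

```bash
cat > m.py <<'E'
from h import *
base=np.array([.46145,.14653,.1258]); P=base+off(1.92)
go(P+UZ*.14,YB); env.movel(P,rate=.12); effector.grasp(25); s,_=st(); print("w",s["gripper_width"],s["wrist_force"])
if abs(s["gripper_width"]-.014)>.003: raise SystemExit("bad grasp")
for q in np.linspace(1.92,0,25)[1:]:
    env.movel(base+off(q),rate=.06); s,_=st(); print(round(q,2),np.round(s["wrist_force"],1),round(s["gripper_width"],4))
env.pause(.3); effector.release(); env.pause(.3); env.movel(base+UZ*.14,rate=.12)
go(B0-BY*.06+UZ*.33,YB); s,p=st(); im,d=snap("wrist","w8.png"); c=cloud("wrist",d,p).reshape(-1,3); c=c[np.isfinite(c[:,2])]
m=(abs(c[:,0]-.46)<.12)&(abs(c[:,1]-.146)<.14)&(c[:,2]>.145); q=c[m]; print("handle",len(q),np.median(q,0),cv2.minAreaRect(q[:,:2].astype(np.float32)*1000),s["t"])
E
python3 m.py
```

```text
w 0.014014318288819856 [ 0.25961248 -0.45598154  0.43379459]
1.84 [ 1.7 -0.7 -2.1] 0.0138
1.76 [ 1.  -1.  -1.8] 0.0135
1.68 [ 0.5 -1.1 -2.3] 0.0137
1.6 [ 1.4 -0.7 -2.2] 0.0135
1.52 [ 0.8 -2.  -1.9] 0.0139
1.44 [ 1.7 -2.  -2.5] 0.0138
1.36 [-0.  -1.4 -2.7] 0.014
1.28 [ 1.3 -3.3 -1.5] 0.0139
1.2 [ 0.1 -3.5 -1.1] 0.0136
1.12 [-0.1 -1.9 -2.2] 0.0136
1.04 [ 0.2 -3.8 -1.9] 0.0141
0.96 [ 0.5 -5.  -0.8] 0.0137
0.88 [-0.1 -4.2 -0.5] 0.014
0.8 [-0.1 -5.5 -0.3] 0.0138
0.72 [-0.2 -6.3 -0.6] 0.0139
0.64 [-0.6 -6.2 -1.4] 0.0139
0.56 [-0.5 -6.  -0.9] 0.0137
0.48 [-0.9 -5.  -1.5] 0.0139
0.4 [-0.8 -5.4 -0.5] 0.0141
0.32 [-3.4 -5.8 -1.3] 0.0135
0.24 [-0.7 -5.5 -1.1] 0.014
0.16 [-1.4 -6.7 -1.7] 0.0136
0.08 [-0.8 -6.2 -2.4] 0.0136
0.0 [-0.5 -7.  -0.9] 0.0137
handle 49002 [0.46078038 0.10866246 0.43640286] ((454.6390075683594, 112.97217559814453), (121.12731170654297, 132.63174438476562), 43.92522430419922) 87.1167
```

View pics/w8.png

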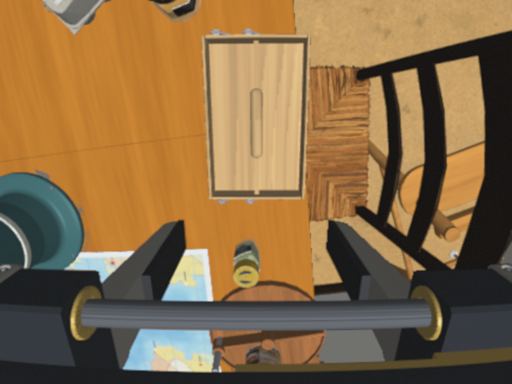

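The tray is home on the box (handle at (257,123)). I'll confirm its height numerically and turn the carousel back.

```bash
cat > n.py <<'E'
from h import *
def tray():
    s,p=st(); im,d=snap("wrist"); c=cloud("wrist",d,p).reshape(-1,3); c=c[np.isfinite(c[:,2])]
    for lo,hi in((.148,.175),(.108,.126)):
        q=c[(abs(c[:,0]-.46)<.12)&(abs(c[:,1]-.146)<.14)&(c[:,2]>lo)&(c[:,2]<hi)]; print(np.median(q,0).round(4),cv2.minAreaRect(q[:,:2].astype(np.float32)*1000)[:2])
tray()
P=C0+[.1*np.cos(YC+np.pi),.1*np.sin(YC+np.pi),0]
go([.36,-.33,.30],YC); s,p=st(); im,d=snap("wrist"); c=cloud("wrist",d,p).reshape(-1,3); q=c[(c[:,2]>.098)&(c[:,2]<.11)&(np.hypot(c[:,0]-P[0],c[:,1]-P[1])<.02)]; print("post",len(q),q.mean(0),P)
go(P+UZ*.20,YC); env.movel(P+UZ*.077,rate=.12); effector.grasp(12); s,_=st(); print(s["gripper_width"],s["wrist_force"])
if abs(s["gripper_width"]-.014)>.003: raise SystemExit("bad grasp")
turn(np.pi,0,18)
effector.release(); env.pause(.3); s,p=st(); env.movel(p[0]+UZ*.15,rate=.15)
go([.46,-.27,.32],YC); env.pause(1); s,p=st(); im,d=snap("wrist","w9.png"); c=cloud("wrist",d,p).reshape(-1,3)
q=c[(c[:,2]>.098)&(c[:,2]<.11)&(np.hypot(c[:,0]-.5355,c[:,1]+.272)<.02)]; print("post",q.mean(0),s["t"])
for n in("turn_post","food_tin","gold_jar"): print(n,[(np.round(r["at"],3),round(r["score"],2)) for r in tip_of("wrist",n)[:2]])
E
python3 n.py
```

```text
[0.4625 0.1499 0.1595] ((462.35455322265625, 146.3855438232422), (78.32105255126953, 14.076911926269531))
[0.4648 0.1701 0.1169] ((462.4890441894531, 145.73068237304688), (225.75338745117188, 134.9009246826172))
post 100 [ 0.33638188 -0.28559023  0.10430645] [ 0.33591772 -0.28539521  0.        ]
0.013367890670211565 [-2.29646407  1.08341318  2.29211623]
2.97 [-3.6 -0.9  0.2] 0.0131
2.79 [-4.1 -0.4  4.1] 0.0134
2.62 [-6.3 -0.2  5.9] 0.0135
2.44 [-8.2  1.5  6.7] 0.0134
2.27 [-7.4  3.4  6.4] 0.0136
2.09 [-6.1  5.4  4.1] 0.0137
1.92 [-3.6  6.   1.2] 0.0139
1.75 [-2.2  5.1 -1.8] 0.0138
1.57 [-0.6  6.4 -6.2] 0.0135
1.4 [ 1.1  5.1 -9.6] 0.0134
1.22 [ 2.4  4.1 -9.3] 0.0139
1.05 [ 2.6  1.8 -7.8] 0.0136
0.87 [ 1.3 -0.6 -4.5] 0.0136
0.7 [ 0.7 -1.  -2.3] 0.0135
0.52 [1.4 0.1 0.7] 0.0137
0.35 [ 0.1 -0.3  2.3] 0.0134
0.17 [0.3 0.8 2.7] 0.0134
0.0 [-0.8 -0.3  2.8] 0.0138
post [ 0.53531618 -0.27482648  0.10428169] 102.5083
turn_post [(array([ 0.534, -0.275,  0.093]), 0.81)]
food_tin [(array([ 0.452, -0.216,  0.019]), 0.9), (array([ 0.418, -0.097,  0.   ]), 0.18)]
gold_jar [(array([ 0.416, -0.097,  0.002]), 0.84)]
```

View pics/w9.png

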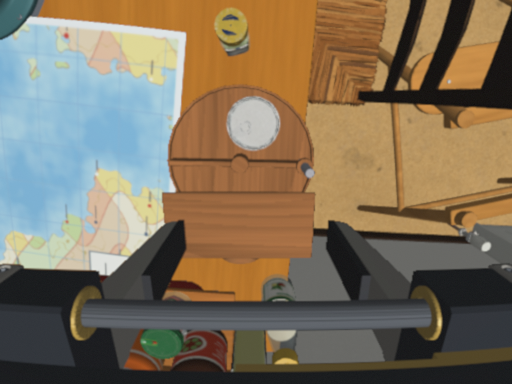

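The food tin at (253,123) faces out and the post at (308,171) is back at its start. Its angle is within about 0.03 rad. The tray is home and the arm is clear.

```bash
python3 -c "
from h import *
print(workorder.finish_job())"
```

```text
the job is handed in; nothing more can be done
None
```

All four spice tins stand upright in the box, the tray was lowered home under grip, the carousel is back at its start detent with the food tin facing out, and the job is handed in; the hand-in call did not report a verdict.

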